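# Stand the big bookend up on its foot

### The arm

A 6-joint arm with a two-finger parallel gripper is mounted at the origin on the work surface. World frame = base frame: x ahead of the robot, y to its left, z up, the work surface at z = 0. Lengths are in mm, angles in rad, forces in N, time in s.
With the tool pointing down it reaches from about 325 to 925 mm from the base axis. Payload 3.1 kg.
Tool frame: the origin (TCP) lies at the very end of the fingers, on their centre line; the grasp point (between the pads) lies 19 mm behind it (ctrl.grip_depth is the distance from the TCP to the grasp point, in mm); z points along the fingers, y is the line along which they close (so a half turn about z gives the same grasp; the last joint's range is limited). The gripper opens to 85 mm and grips with 20 to 120 N. Pads are 22 mm wide; open, the fingers measure 114 mm over their backs; the gripper's body (76 mm by 85 mm) begins 54 mm behind the grasp point. The pads swing forward as they close: fully open they stand 13 mm farther back than shut.
Start: joints at [1.144, 0.217, 1.613, -0, 1.311, -0.112], TCP at [193.498, 594.305, 231.3] pointing down, gripper open.
Joint ranges: [-2.75, 2.75], [-0.78, 2.1], [0.31, 2.55], [-1.13, 4.27], [0.13, 2.63], [-2.58, 2.58]. Speed limits (rad/s): [2.79, 2.79, 3.14, 3.14, 3.14, 3.14].

### API

Orientations are given as [roll, pitch, yaw] about the fixed x, y, z axes, in that order (R = Rz(yaw) Ry(pitch) Rx(roll)).
In Python, from rig import ctrl, viewer, sensors gives the robot as it stands (ctrl), with the cameras (viewer) and the readings (sensors).
- The arm moves only by the tool run_rows, called after "Emit:" as a command line: name --argument value ..., lists and objects as JSON in quotes. Schema: {"type":"object","properties":{"ticks":{"type":"array","items":{"type":"array","prefixItems":[{"type":"array","items":{"type":"number"},"minItems":3,"maxItems":3},{"type":"number"}],"minItems":2,"maxItems":2},"minItems":1,"maxItems":12},"jaw":{"type":"number"},"grip_n":{"type":"number"},"only":{"type":"string"},"quiet":{"type":"boolean"},"lines":{"type":"string"}},"required":["ticks"],"additionalProperties":false}. ticks is a list of rows, 1 to 12 of them, each written [[dx, dy, dz], turn]: dx, dy, dz in parts of the range, where 1.0 means 800 mm, then a turn about the tool's z in fractions of the full range, 1 being 4 rad; each row is the pose to reach, as a shift and turn from the pose commanded when the call began, along the tool's axes at that moment; what a row does not reach only later rows make up. A row lasts 1/8 s, in which the tool goes at most 62.5 mm and 0.188 rad, less where a joint would pass 70% of its speed; a pose out of reach is approached as far as the arm can. jaw is the opening from 0.0 (shut) to 1.0 (fully open), set as the call begins (left out keeps the last). The fingers move at their own pace and stop on an object; grip_n is the grip in N (left out, the last holds). Time passes only in rows, so rows that do not move let the fingers close. The tool returns the time, the measured TCP pose, the force, the opening and the grip force at its end. only (a regular expression) keeps the lines of the reply that match it, lines (a string "A,B") keeps lines A to B, and quiet returns only ok. Input that does not fit is refused with a message, and nothing moves.
- sensors.get_obs(): the state, without advancing time (a new reading comes with each control period).
- viewer.capture(name): name is "side" or "top" or "wrist"; returns a dict with "color" (480x640x3 uint8, red, green, blue), "fx", "fy", "cx", "cy" (pixels), "k1" (the pictures are not rectified: a ray, as slopes to the right and down, at radius r is drawn at 1 + k1 r^2 times it, then the intrinsics apply), "R" (3x3) and "t" (3): a world point X has camera coordinates R X + t. Camera axes: x right, y down, z forward; pixel columns grow to the right and rows downward; lengths in mm; the calibration is good to about 2 mm. A picture is of the moment at which its call begins. There is no depth.
- ctrl.close_job(): hands the job in; it is judged then, once.
The state is a dict: "time_s": time; "q": joint angles; "joint_velocities": joint speeds; "joint_efforts": joint torques, N m; "eef_pos": TCP position; "orientation": TCP orientation; "wrist_force": force on the tool from outside, world axes, zero at the start; "torque": the same for the moment, N m; "finger_gap": opening from 0.0 (shut) to 1.0 (fully open); "grip_force": force on a finger pad.
Only numpy, scipy, OpenCV 4.12 (cv2) and the standard library are available. Lean on these libraries where they do the work, as an engineer would, in place of code of your own. Each camera call takes 0.05 s, during which the arm holds its last target. There are 200 camera calls.

### The job

Three carved wooden bookends are on the carver's bench: a big one standing on its foot, another of the same big size lying on its long back with its foot sticking up, and a small one lying the same way. Tip the big lying one up about its corner so that it stands on its short foot with its long back upright like its mate; it should stay about where it is, its corner never more than 5 cm off the bench and ending within 5 cm of where it began. Leave the standing bookend and the small one where and as they are, and let go.

Things in the scene. Friction and masses are not known exactly. Their poses are not given: they have to be found in the camera images.
- bookend: Big lying wooden L to tip, 46 mm wide, 0.13 kg. Origin: middle of the outer corner edge (heel), on the bench. x: along the underside of the long back (115 mm outside, 18 thick), level, pointing away from the robot within 0.4 rad. z: up the outer face of the short, thick foot (85 mm outside, 28 thick). y: along the heel edge. Tipped, x points up and z is level, towards the robot.
- bookend_end (a point): Middle of the free end of the big lying bookend's long back: 115 mm from the heel along the bookend's x, at half its 18 mm thickness. The bench grips: pushed near its foot's top the bookend tips, not slides. Its mass centre is 37 mm along x and 29 mm along z from the heel, so it drops onto its foot once tipped beyond about 52 degrees.
- small_bookend: The small lying bookend, to be left alone: the same shape and axes, back 80 mm (13 thick), foot 58 mm (19 thick), 36 mm wide, 0.05 kg. Origin: middle of its outer corner edge, on the bench.
- standing_bookend: The big bookend that already stands on its foot, to be left alone: same size as the one to tip. Origin: middle of its outer corner edge, on the bench; its z axis runs up the outer face of the 115 mm back, its foot reaches 85 mm along its -x axis.

How it is judged (in metres and radians):
At the end, for the whole second after the job is handed in: The big bookend stands at rest on its short foot, back upright within about 10 degrees, heel on the bench (lower than 12 mm) and less than 50 mm from where it began; the small and the standing bookend have moved less than 20 mm and are as they were, within about 10 degrees (angle between bookend's own x axis and vertical below 0.17 rad and height (world z) of bookend below 0.012 m and distance of bookend from where it was at the start of the episode below 0.05 m and linear speed of bookend below 0.02 m/s and distance of each of small_bookend, standing_bookend from where it was at the start of the episode below 0.02 m and angle between each of small_bookend, standing_bookend's own z axis and vertical below 0.17 rad); the robot touches nothing.
It fails at once if the big bookend's heel is lifted more than 50 mm off the bench (carried instead of tipped) (height (world z) of bookend above 0.05 m).
It fails at once if the standing bookend is knocked over (angle between standing_bookend's own z axis and vertical above 0.7 rad).
It fails at once if the small bookend is tipped too (angle between small_bookend's own z axis and vertical above 0.7 rad).
It also fails if it takes over 32 s, if anything falls off the work surface, if the arm or the gripper's body presses on something with over 40 N, if the wrist force passes 120 N, or if a joint passes its speed limit or range.

## Working session

There is one attempt and no reset: what is moved stays moved. The work goes in short steps, Python scripts to look and compute and a tool call to move; the robot and the scene stay as the last step left them, time stands still between calls to the robot, and variables do not carry over. Pictures are saved under pics/ and viewed, at most 10 in all, crops included, and the job is handed in when it is done.

```bash
ls; mkdir -p pics; python3 - <<'E'
from rig import ctrl, viewer, sensors
import cv2
for n in("side","top"):
    c=viewer.capture(n); cv2.imwrite(f"pics/{n}0.png",c["color"][:,:,::-1])
    print(n,{k:c[k] for k in c if k!="color"})
o=sensors.get_obs(); print(o["eef_pos"],o["orientation"],o["time_s"])
E
```

```text
pics
rig.py
side {'fx': 536.9374246934915, 'fy': 536.9374246934915, 'cx': 309.3676155542424, 'cy': 236.78927460632096, 'k1': -0.11935791236236243, 'R': array([[ 0.86714079, -0.49751112,  0.02344211],
       [-0.23248484, -0.44593802, -0.86434373],
       [ 0.44047435,  0.74405777, -0.50235484]]), 't': array([-482.20302764,  158.62892569,  578.89555579])}
top {'fx': 610.5398183334561, 'fy': 610.5398183334561, 'cx': 324.1688154942311, 'cy': 237.6591844325238, 'k1': -0.04257071542089791, 'R': array([[ 0.02788837, -0.99907465, -0.03274257],
       [-0.98910397, -0.0228437 , -0.14543559],
       [ 0.14455305,  0.03644177, -0.98882578]]), 't': array([ -9.5000864 , 550.96252342, 958.90935672])}
[193.1515282  593.61419774 230.06466909] [-3.13938240e+00 -2.61411614e-04  2.82685704e+00] 0.1
```

View pics/side0.png

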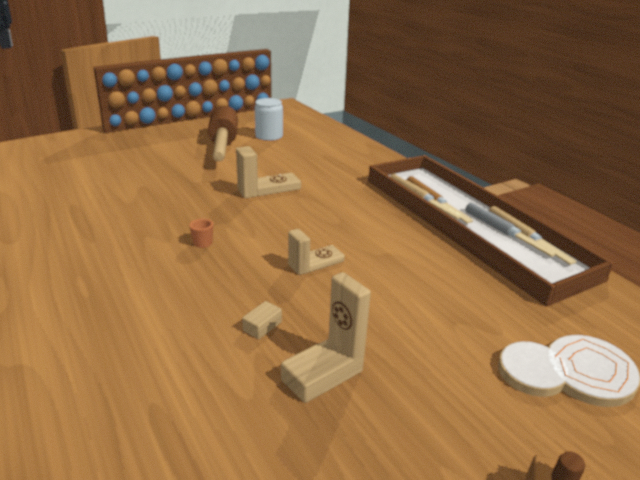

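View pics/top0.png

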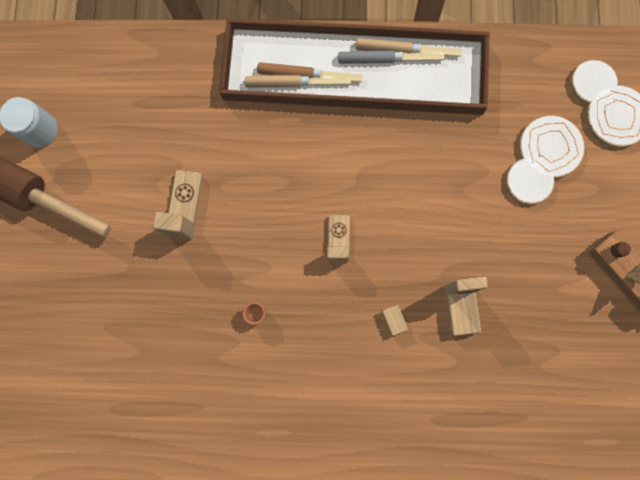

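The side view shows the big lying one around (265,175), the small one at (315,250) and the standing one at (335,335). In the top view they are at (180,205), (338,238) and (465,305). I'll enlarge the target.

```bash
python3 - <<'E'
import cv2,numpy as np
a=cv2.imread("pics/top0.png")[155:255,130:230]; b=cv2.imread("pics/side0.png")[130:210,220:320]
a=cv2.resize(a,(400,400),interpolation=cv2.INTER_CUBIC);b=cv2.resize(b,(400,320),interpolation=cv2.INTER_CUBIC)
b=cv2.copyMakeBorder(b,0,80,0,0,0)
cv2.imwrite("pics/crop.png",np.hstack([a,b]))
E
```

```text
(no output)
```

View pics/crop.png

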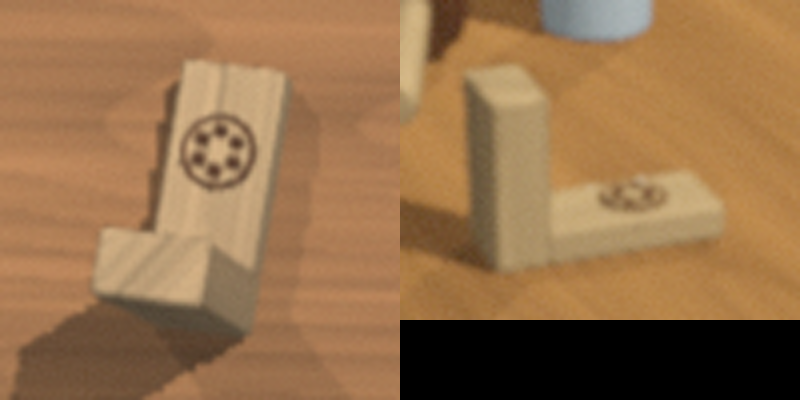

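The crop (4x, left top view, right side view) shows the foot's top corners at about (93,292), (203,307), (211,247), (103,230), the far end at (184,60), (290,72), and the heel's right corner at (248,335) in top and (98,270) in side.

```bash
cat > h.py <<'E'
from rig import ctrl, viewer, sensors
import numpy as np,cv2
def ray(c,uv,z):
    K=np.array([[c["fx"],0,c["cx"]],[0,c["fy"],c["cy"]],[0,0,1]])
    p=cv2.undistortPoints(np.array([[uv]],float),K,np.array([c["k1"],0,0,0]))[0,0]
    d=c["R"].T@np.array([*p,1]); o=-c["R"].T@c["t"]
    return o+d*(z-o[2])/d[2]
E
python3 - <<'E'
from h import *
np.set_printoptions(precision=1,suppress=True)
t=viewer.capture("top");s=viewer.capture("side")
for n,p,z in [("nl",(93,292),85),("nr",(203,307),85),("fr",(211,247),85),("fl",(103,230),85),("endl",(184,60),18),("endr",(290,72),18),("heelr",(248,335),0)]:
    print(n,ray(t,(130+p[0]/4-.4,155+p[1]/4-.4),z))
for n,p,z in [("heelr",(98,270),0),("endr",(322,238),0),("nl",(65,78),85),("nr",(88,107),85),("fr",(148,98),85),("endrtop",(322,210),18)]:
    print("side",n,ray(s,(220+p[0]/4-.4,130+p[1]/4-.4),z))
o=sensors.get_obs()
from scipy.spatial.transform import Rotation as R
print(R.from_euler('xyz',o["orientation"]).as_matrix(),o["eef_pos"],o["orientation"])
E
```

```text
nl [554.3 275.1  85. ]
nr [549.3 230.6  85. ]
fr [573.4 228.9  85. ]
fl [579.4 272.8  85. ]
endl [666.7 264.3  18. ]
endr [662.2 217.9  18. ]
heelr [550.4 233.9   0. ]
side heelr [550.5 234.1   0. ]
side endr [660.1 217.2   0. ]
side nl [550.  262.9  85. ]
side nr [545.1 225.4  85. ]
side fr [573.2 223.2  85. ]
side endrtop [656.4 211.   18. ]
[[-1.   0.3 -0. ]
 [ 0.3  1.  -0. ]
 [ 0.  -0.  -1. ]] [193.3 593.8 230.5] [-3.1 -0.   2.8]
```

The manual's scale: shifts go in shares of 800 mm and turns go in shares of 4 rad. Converting my numbers, -505 mm is -0.6313, -450 mm is -0.5625, -0.18 rad is -0.045.

Emit:
run_rows --ticks '[[[-0.0625,-0.025,0],0],[[-0.125,-0.05,0],-0.0125],[[-0.1875,-0.075,0],-0.025],[[-0.25,-0.1,0],-0.045],[[-0.3125,-0.125,0],-0.045],[[-0.375,-0.15,0],-0.045],[[-0.4375,-0.175,0],-0.045],[[-0.5,-0.2,0],-0.045],[[-0.5625,-0.225,0],-0.045],[[-0.6313,-0.25,0],-0.045],[[-0.6313,-0.25,0],-0.045],[[-0.6313,-0.25,0],-0.045]]' --jaw 0.0

```text
time_s: 1.7
eef_pos: [611.2, 247.8, 230.7]
orientation: [3.142, -0.002, 3.006]
wrist_force: [-0.6, -0.4, -0.3]
finger_gap: -0.001
grip_force: 0.0
```

Scaled: 162 mm is 0.2025, 145 mm is 0.1813.

Emit:
run_rows --ticks '[[[0,0,0.05],0],[[0,0,0.1],0],[[0,0,0.15],0],[[0,0,0.1813],0],[[0,0,0.2025],0],[[0,0,0.2025],0],[[0,0,0.2025],0]]'

```text
time_s: 2.58
eef_pos: [612.6, 248.5, 70.9]
orientation: [3.141, 0.002, 3.007]
wrist_force: [-0.4, -0.2, -0.5]
finger_gap: -0.002
grip_force: 0.0
```

```bash
python3 - <<'E'
from h import *
a=viewer.capture("side")["color"][90:230,180:360,::-1]; b=viewer.capture("top")["color"][130:270,90:270,::-1]
cv2.imwrite("pics/d.png",cv2.resize(np.hstack([b,a]),(800,311)))
E
```

```text
(no output)
```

View pics/d.png

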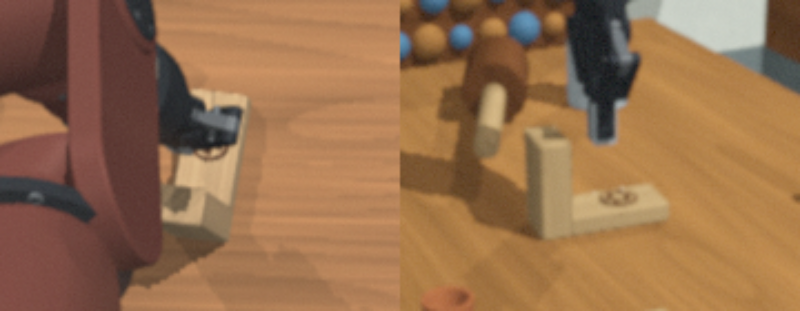

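The picture shows the fingertip (crop 600,140) hanging behind the foot (550,180) and above the back, so it's ready to push.

Scaled: 64 mm is 0.08, 58 mm is 0.0725.

Emit:
run_rows --ticks '[[[0.01,0,0.0063],0],[[0.02,0,0.0063],0],[[0.0275,0,0.0063],0],[[0.035,0,0.0063],0],[[0.0425,0,0.0063],0],[[0.05,0,0.0063],0],[[0.0575,0,0.0063],0],[[0.065,0,0.0063],0],[[0.0725,0,0.0063],0],[[0.08,0,0.0063],0],[[0.08,0,0.0063],0]]'

```text
time_s: 4.05
eef_pos: [547.5, 256.4, 64.0]
orientation: [-3.141, -0.001, 3.007]
wrist_force: [0.6, -0.1, -0.2]
finger_gap: 0.001
grip_force: 0.1
```

```bash
python3 - <<'E'
from h import *
a=viewer.capture("side")["color"][90:230,180:360,::-1]; b=viewer.capture("top")["color"][130:270,90:270,::-1]
cv2.imwrite("pics/e.png",cv2.resize(np.hstack([b,a]),(800,311)))
E
```

```text
(no output)
```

View pics/e.png

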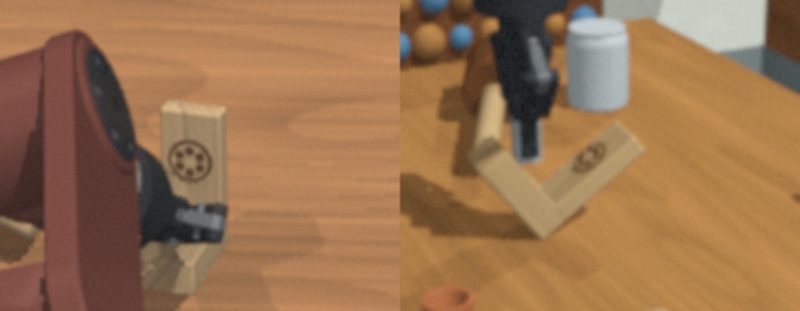

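It has tipped about 38° about its heel, which is still in place (crop 543,237). I'll push on past balance.

Scaled: 35 mm is 0.0438, 32 mm is 0.04.

Emit:
run_rows --ticks '[[[0.0063,0,0],0],[[0.0125,0,0],0],[[0.0188,0,0],0],[[0.025,0,0],0],[[0.03,0,0],0],[[0.035,0,0],0],[[0.04,0,0],0],[[0.0438,0,0],0],[[0.0438,0,0],0],[[0.0438,0,0],0]]'

```text
time_s: 5.4
eef_pos: [513.8, 261.1, 64.4]
orientation: [3.142, 0.0, 3.007]
wrist_force: [-0.0, 0.7, -0.9]
finger_gap: -0.001
grip_force: 0.0
```

```bash
python3 - <<'E'
from h import *
a=viewer.capture("side")["color"][90:230,180:360,::-1]; b=viewer.capture("top")["color"][130:270,90:270,::-1]
cv2.imwrite("pics/f.png",cv2.resize(np.hstack([b,a]),(800,311)))
E
```

```text
(no output)
```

View pics/f.png

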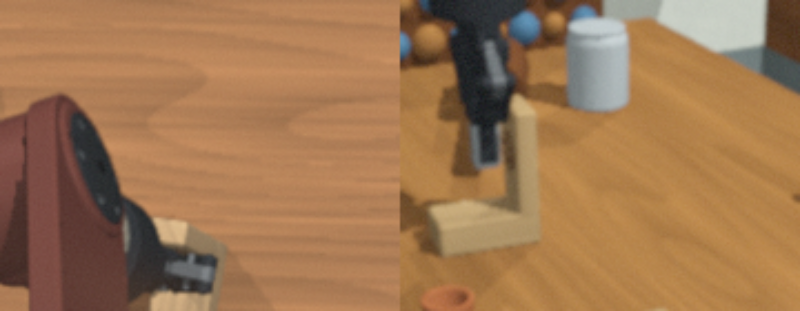

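It now stands on its foot. The finger hangs clear above the foot, so I'll lift straight out.

Scaled: 250 mm is 0.3125, 200 mm is 0.25.

Emit:
run_rows --ticks '[[[0.0063,0,0],0],[[0.01,0,-0.0188],0],[[0.0125,0,-0.0625],0],[[0.0125,0,-0.125],0],[[0.0125,0,-0.1875],0],[[-0.05,0.1875,-0.2125],0],[[-0.05,0.25,-0.2125],0],[[-0.05,0.3125,-0.2125],0],[[-0.05,0.3125,-0.2125],0],[[-0.05,0.3125,-0.2125],0]]'

```text
time_s: 6.75
eef_pos: [586.2, 507.3, 233.7]
orientation: [3.141, -0.0, 3.011]
wrist_force: [-0.1, -1.1, 0.4]
finger_gap: -0.001
grip_force: 0.0
```

```bash
python3 - <<'E'
from h import *
a=viewer.capture("side")["color"][90:430,180:520,::-1]; b=viewer.capture("top")["color"][130:470,90:510,::-1]
cv2.imwrite("pics/g.png",np.hstack([b,a]))
E
```

```text
(no output)
```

View pics/g.png

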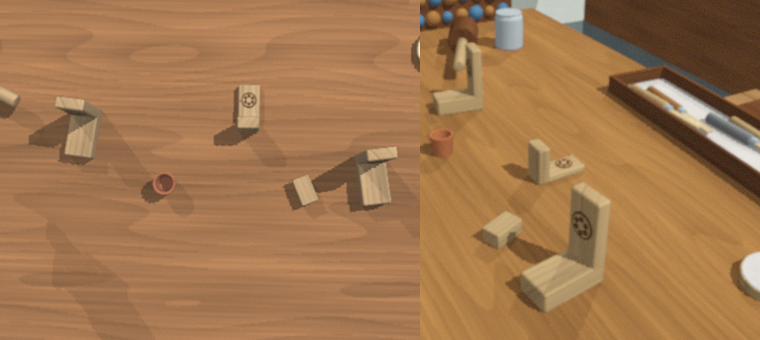

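The target is upright (top crop 80,125; side crop 465,85), its heel within about 10 mm of the start. The small and standing bookends look undisturbed and the arm is clear.

```bash
python3 -c "
from rig import ctrl, viewer, sensors
print(ctrl.close_job())"
```

```text
the job is handed in; nothing more can be done
None
```

The big lying bookend now stands on its short foot, its heel an estimated 10 mm or less from where it began; the other two look undisturbed, the arm is clear, and the job was handed in at about 7 s (no verdict was returned).

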